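# Feed a valve block down the leak tester's lane

### The job

Push the white valve block down its lane, from behind and with the fingertips, until it stands squarely home against the yellow end stop, then take the hand away. Neither the block nor the robot may touch the guide rails on either side; do not grasp, lift or tip the block, keep your fingers off its long sides and the black coils on top, and leave the blue block and everything else on the bench where they are.

Things in the scene. Friction and masses are not known exactly. Their poses are not given: they have to be found in the camera images.
- white_block: The white valve block: 90 mm long (x), 56 mm wide (y), flat-faced body 38 mm high; two black coils on top reach 57 mm. About 0.4 kg. Origin at the centre of the underside; +x roughly down the lane to the stop. This is the one to push; it stands near the open end of one of the two lanes (which one varies), slightly off centre and slightly turned.
- white_rear (a point): Centre of the white block's flat rear end face (52 mm wide, the one to push on), 19 mm above the block's underside, 45 mm behind its origin.
- white_block_coils: The two black coils fixed on top of the white block; origin on the block's top face at its centre, 38 mm above the underside. They are 28 mm across, 19 mm high, in a row along x, within the middle 62 mm of the length. Not to be touched.
- white_block_sides: The cover plates on the white block's two long sides (80 mm long, 34 mm high, 2 mm thick, their outer faces 56 mm apart; the body between them is 52 mm wide); origin at the block's middle, 19 mm above its underside. Not to be touched by the robot.
- blue_block: The blue valve block: 90 mm long (x), 56 mm wide (y), flat-faced body 38 mm high; two black coils on top reach 57 mm. About 0.4 kg. Origin at the centre of the underside; +x roughly down the lane to the stop. It stands in the other lane and must stay there.
- fixture: Two-lane feed fixture fixed to the bench: aluminium plate 370 x 190 mm, 8 mm thick (lane floor 8 mm above the bench). Origin under the plate's centre, at bench height; +x runs down the lanes to the yellow stop (roughly to the robot's right). Lane centre lines at y = +45 and -45 mm, each 80 mm wide between rails, open at the -x end. Rail tops 26 mm above the bench.
- stop (a point): Point on the face of the rigid yellow stop bar that closes both lanes, midway between them: fixture x = +165 mm, y = 0, 27 mm above the bench (bar top 42 mm). A block that is home has its origin at fixture x = +120 mm, on the green pad. Behind the bar stands the fixed blue tester, x +185 to +265 mm, 114 mm high.
- rail_a: Outer guide rail: steel bar 350 mm long (x from -175 to +175 mm), 10 mm wide, 18 mm high, fixed to the fixture; origin at the middle of its underside, on the plate's top, x down the lane. On the fixture's y = -90 mm.
- rail_m: Middle guide rail: steel bar 350 mm long (x from -175 to +175 mm), 10 mm wide, 18 mm high, fixed to the fixture; origin at the middle of its underside, on the plate's top, x down the lane. On the fixture's y = 0.
- rail_b: Outer guide rail: steel bar 350 mm long (x from -175 to +175 mm), 10 mm wide, 18 mm high, fixed to the fixture; origin at the middle of its underside, on the plate's top, x down the lane. On the fixture's y = +90 mm.
- screwdriver: Bystander: yellow-handled screwdriver lying on the bench, left of the lanes; origin under its middle. To be left alone.
- jar: Bystander: closed jar with a blue cap, 56 mm across, 85 mm high; origin at the centre of its underside. To be left alone.
- spare_valve: Bystander: small white cube-like spare valve, 50 x 45 x 65 mm high, with one black coil; origin at the centre of its underside. To be left alone.
- collar: Bystander: brass ring, 48 mm across, 14 mm high; origin at the centre of its underside. To be left alone.
- cup: Bystander: orange open cup, 72 mm across, 75 mm high; origin at the centre of its underside. To be left alone.
- plug: Bystander: upright steel plug, 26 mm across, 35 mm high; origin at the centre of its underside. To be left alone.

How it is judged (in metres and radians):
On the way:
1. the white block is half-way down its lane, still standing on the lane's floor (x of white_block in the frame of fixture above 0 m and z of white_block in the frame of fixture below 0.012 m), for 0.1 s.
At the end, for the whole second after the job is handed in: The white block rests flat on its lane's floor, its front within 5 mm of the yellow stop's face and square to the lane within 0.1 rad, at rest; the blue block is within 8 mm of its start (x of white_block in the frame of fixture between 0.115 and 0.125 m and z of white_block in the frame of fixture below 0.012 m and angle between the x axis of white_block and the x axis of fixture, either way round below 0.1 rad and angle between white_block's own z axis and vertical below 0.05 rad and linear speed of white_block below 0.01 m/s and distance of blue_block from where it was at the start of the episode below 0.008 m); the robot touches nothing.
It fails at once if a block or the robot touches a guide rail (contact force between any of rail_a, rail_m, rail_b and anything else above 0.2 N).
It fails at once if the white block is lifted (more than 8 mm) or tipped (more than 0.2 rad) (z of white_block in the frame of fixture above 0.016 m or angle between white_block's own z axis and vertical above 0.2 rad).
It fails at once if the robot touches the white block's coils or its long sides, so as to grasp it there (contact force between any of white_block_coils, white_block_sides and the fingers above 0.3 N or contact force between any of white_block_coils, white_block_sides and the arm above 0.3 N).
It fails at once if the blue block is moved (more than 8 mm) (distance of blue_block from where it was at the start of the episode above 0.008 m).
It fails at once if another thing on the bench is moved (more than 15 mm) (distance of any of screwdriver, jar, spare_valve, collar, cup, plug from where it was at the start of the episode above 0.015 m).
It also fails if it takes over 48 s, if anything falls off the work surface, if the arm or the gripper's body presses on something with over 40 N, if the wrist force passes 120 N, or if a joint passes its speed limit or range.

### The arm

A 6-joint arm with a two-finger parallel gripper is mounted at the origin on the work surface. World frame = base frame: x ahead of the robot, y to its left, z up, the work surface at z = 0. Lengths are in m, angles in degrees, forces in N, time in s.
With the tool pointing down it reaches from about 0.4 to 0.825 m from the base axis. Payload 7 kg.
Tool frame: the origin (TCP) lies midway between the tips of the shut fingers; the grasp point (between the pads) lies 19 mm behind it; z points along the fingers, x is the direction in which the jaws open and shut, and the axes are right-handed (so a half turn about z gives the same grasp; the last joint's range is limited). The gripper opens to 88 mm and grips with 3 to 60 N. Pads are 19 mm wide; open, the fingers measure 130 mm over their backs; the gripper's body (78 mm by 193 mm) begins 47 mm behind the grasp point.
Start: joints at [-53.795, 20.546, 0.682, 0, -70.136, -16.507], TCP at [0.227, -0.635, 0.227] pointing down, gripper open.
Joint ranges: [-176.03, 176.03], [-82.01, 121.73], [-58.28, 71.71], [-173.87, 95.51], [-174.79, -0.11], [-173.66, 173.66]. Speed limits (degrees/s): [136.94, 136.94, 172.46, 180, 180, 180].

### API

Orientations are given as [roll, pitch, yaw] about the fixed x, y, z axes, in that order (R = Rz(yaw) Ry(pitch) Rx(roll)).
In Python, from plant import * gives the robot as it stands. The module is installed in compiled form; this text tells all that it offers.
- The arm moves only by the shell command python3 -m pendant 'ROWS' [OPENING]. ROWS is JSON, a list that holds one entry, the list of rows, each a list of 6 numbers: the shift along the world's x, y, z in mm, then the turn, a rotation vector about the world's x, y, z in degrees. A call has 1 to 10 rows; each row is the pose to reach, as a shift and turn from the pose commanded when the call began; what a row does not reach only later rows make up. A row lasts 1/8 s, in which the tool goes at most 62.5 mm and 10.7 degrees, less where a joint would pass 70% of its speed; a pose out of reach is approached as far as the arm can. A call with a gripper value outside its range is refused whole. OPENING is the closure, from -1 (fully open) to 1 (shut), set as the call begins (- or left out, the last holds). The fingers move at their own pace and stop on an object; the grip force is fixed at half the most. Time passes only in rows, so rows that repeat a pose let the fingers close. It gives the time, the measured TCP pose, the force and the opening at its end, in the units of the state.
- get_obs(): the state, without advancing time (a new reading comes with each control period).
- snapshot(name): name is "scene" or "top" or "wrist"; returns a dict with "pixels" (420x560x3 uint8, red, green, blue), "depth" (420x560 float32, m along the optical axis (not along the pixel's ray), 0 where there is no reading), "fx", "fy", "cx", "cy" (pixels), "dist" ([k1, k2, p1, p2, k3] as OpenCV has them; the pictures are not rectified), "pose" (4x4, takes a point from camera to world coordinates); the wrist camera has in their place "tool_from_camera" (4x4, takes a point from camera to tool coordinates, whose origin is the TCP and whose axes are the tool frame's). Camera axes: x right, y down, z forward; pixel columns grow to the right and rows downward; lengths in m; the calibration is good to about 2 mm. A picture is of the moment at which its call begins: read the wrist's pose just before it.
- close_job(): hands the job in, once; it reports no verdict.
The state is a dict: "clock": time; "joint_pos": joint angles; "qvel": joint speeds; "tau": joint torques, N m; "tool_pos": TCP position; "orientation": TCP orientation; "force": force on the tool from outside, world axes, zero at the start; "moment": the same for the moment, N m; "opening": finger opening in m.
Only numpy, scipy, OpenCV 4.12 (cv2) and the standard library are available. Lean on these libraries where they do the work, as an engineer would, in place of code of your own. Each camera call takes 0.05 s, during which the arm holds its last target. There are 200 camera calls.

## Working session

There is one attempt and no reset: what is moved stays moved. The work goes in short steps, Python scripts to look and compute and a shell command to move; the robot and the scene stay as the last step left them, time stands still between calls to the robot, and variables do not carry over. Pictures are saved under pics/ and viewed, about 8 in all and at most 12, crops included, and the job is handed in when it is done.

```bash
mkdir -p pics
cat > h.py <<'E'
from plant import *
import numpy as np, cv2
def save(n,f):
    s=snapshot(n); cv2.imwrite(f,s["pixels"][:,:,::-1]); np.savez(f[:-4]+'.npz',**s); return s
E
python3 - <<'E'
from h import *
for n in ("top","scene"):
    s=save(n,f"pics/{n}0.png"); print(n,s["fx"],s["dist"],np.round(s["pose"],3).tolist())
print(get_obs())
E
```

```text
top 436.9390546774541 [-0.08363721  0.          0.          0.          0.        ] [[-0.008, -0.998, 0.067, 0.422], [-1.0, 0.01, 0.024, -0.038], [-0.025, -0.067, -0.997, 1.451], [0.0, 0.0, 0.0, 1.0]]
scene 454.2065656262878 [-0.0793285  0.         0.         0.         0.       ] [[0.619, 0.568, -0.542, 1.164], [0.785, -0.432, 0.444, -0.562], [0.018, -0.7, -0.714, 0.938], [0.0, 0.0, 0.0, 1.0]]
{'clock': 0.1, 'joint_pos': array([-5.37961887e+01,  2.05867271e+01,  6.38755174e-01, -1.78372376e-02,
       -7.01369146e+01, -1.65062082e+01]), 'qvel': array([ 0.1193443 , -0.0896232 ,  0.13672224,  0.08152293,  0.00358177,
       -0.07584587]), 'tau': array([-2.85123708e-03, -5.84160697e+01,  2.93749827e+01,  7.01538920e+00,
        1.02008818e-02, -7.15970668e-05]), 'tool_pos': array([ 0.22732627, -0.63509306,  0.22572085]), 'orientation': array([-1.79991958e+02, -8.61529572e-02,  1.09691524e+02]), 'force': array([-0.00979009, -0.16981392,  0.3038387 ]), 'moment': array([-0.00174277, -0.02861376,  0.01158032]), 'opening': 0.0875110281367329}
```

View pics/top0.png

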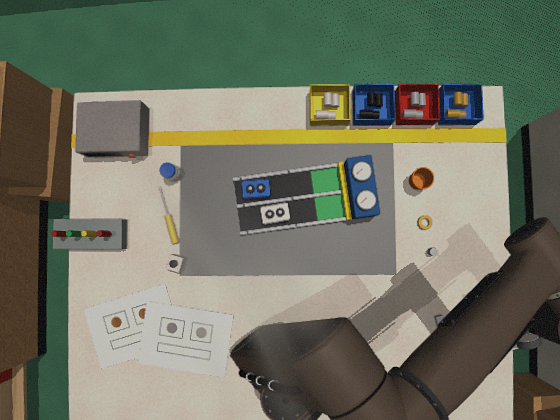

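View pics/scene0.png

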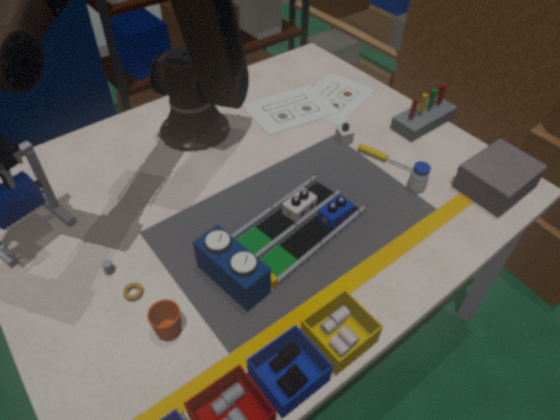

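Near lane (image-lower) holds the white block at about px (275,213). The blue one is at (256,188), the stop is at (346,190), and fixture +x points image-right (world -y). Next I work out rough positions.

```bash
cat >> h.py <<'E'
def ray(s,uv,z,P=None):
    P=s["pose"] if P is None else P
    K=np.array([[s["fx"],0,s["cx"]],[0,s["fy"],s["cy"]],[0,0,1.]])
    n=cv2.undistortPoints(np.array(uv,float).reshape(-1,1,2),K,np.array(s["dist"],float))[:,0]
    d=np.c_[n,np.ones(len(n))]@P[:3,:3].T
    return P[:3,3]+d*((z-P[2,3])/d[:,2])[:,None]
def wpose(o,s):
    from scipy.spatial.transform import Rotation as R
    T=np.eye(4);T[:3,:3]=R.from_euler('xyz',o["orientation"],degrees=True).as_matrix();T[:3,3]=o["tool_pos"]
    return T@s["tool_from_camera"]
E
python3 - <<'E'
from h import *
s=dict(np.load('pics/top0.npz'))
print(np.round(ray(s,[(235,180),(241,234),(340,165),(350,219)],0.026),3))
print(np.round(ray(s,[(261,208),(263,224),(287,203),(290,219)],0.046),3))
w=snapshot("wrist");print(w["fx"],np.round(w["tool_from_camera"],3))
cv2.imwrite("pics/c.png",cv2.resize(cv2.cvtColor(s["pixels"],4)[145:245,220:390],None,fx=4.5,fy=4.5,interpolation=2))
E
```

```text
[[ 0.625  0.168  0.026]
 [ 0.447  0.148  0.026]
 [ 0.671 -0.178  0.026]
 [ 0.493 -0.208  0.026]]
[[ 0.53   0.081  0.046]
 [ 0.478  0.075  0.046]
 [ 0.545 -0.003  0.046]
 [ 0.494 -0.013  0.046]]
305.59878428390533 [[ 1.    -0.    -0.    -0.001]
 [ 0.     0.969  0.249 -0.066]
 [ 0.    -0.249  0.969 -0.157]
 [ 0.     0.     0.     1.   ]]
```

View pics/c.png

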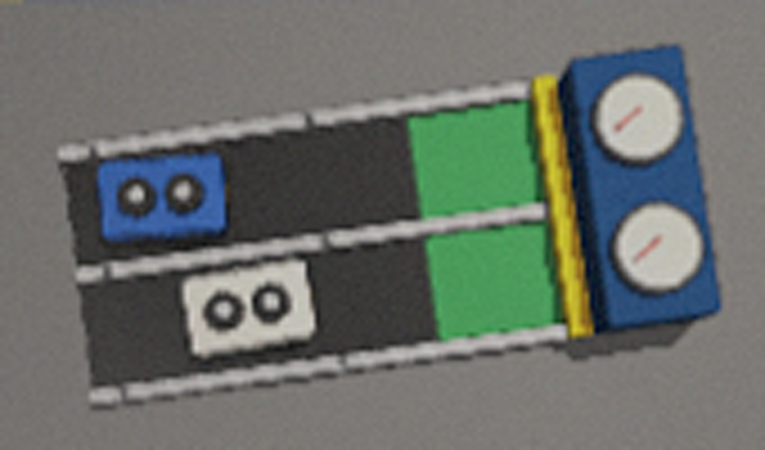

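Rough estimates: fixture x at about -82°, and the block rear near (0.504, 0.078). I'll shut the fingers and move behind the block with the jaw axis across the lane (yaw ≈ 7.7°).

```bash
python3 -m pendant '[[[24,58,2,0,0,-10.2],[48,116,4,0,0,-20.4],[72,174,6,0,0,-30.6],[96,232,8,0,0,-40.8],[120,290,10,0,0,-51],[144,348,12,0,0,-61.2],[168,406,14,0,0,-71.4],[192,464,16,0,0,-81.6],[216,522,18,0,0,-91.8],[240,580,20,0,0,-102]]]' 1
python3 -m pendant '[[[5,40,0,0,0,0],[10,80,0,0,0,0],[15,120,0,0,0,0],[20,160,0,0,0,0],[23,185,0,0,0,0],[23,185,0,0,0,0],[23,185,0,0,0,0]]]'
python3 - <<'E'
from h import *
o=get_obs(); s=save("wrist","pics/w1.png"); np.savez("pics/w1.npz",**s,P=wpose(o,s)); print(o)
E
```

```text
clock: 1.4
tool_pos: [0.4451, -0.12, 0.2447]
orientation: [-179.3, -0.1, 14.9]
force: [2.7, 1.4, 0.6]
opening: 0.0004
clock: 2.28
tool_pos: [0.49, -0.0222, 0.2331]
orientation: [-174.1, -0.8, 19.4]
force: [0.1, -0.5, -0.1]
opening: 0.0002
{'clock': 2.275, 'joint_pos': array([  15.37979597,    3.87803909,  -17.62956556,   -6.41501438,
        -68.24297296, -173.60472807]), 'qvel': array([ 1.64486321,  0.41847881,  0.75251648, -1.37116204, -0.1297053 ,
        0.0496978 ]), 'tau': array([-7.96382222e-02, -3.39447534e+01,  2.87215304e+01,  6.43674016e+00,
       -8.09067133e-03, -7.17105868e-03]), 'tool_pos': array([ 0.4900382 , -0.0221986 ,  0.23312569]), 'orientation': array([-174.08413145,   -0.78835202,   19.36730135]), 'force': array([ 0.05150995, -0.52157121, -0.09960195]), 'moment': array([-0.45211833, -0.0652867 , -0.04404789]), 'opening': 0.0002009646632211722}
```

View pics/w1.png

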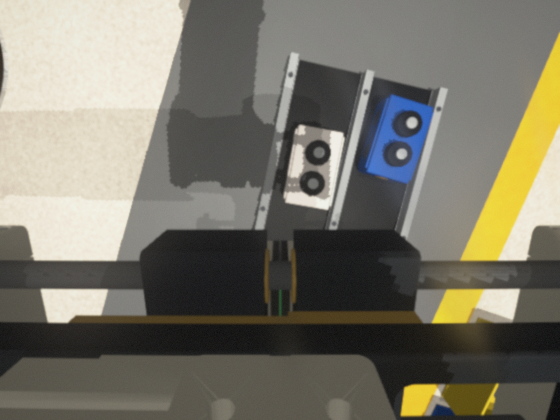

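The last joint hit its range, so I need the opposite yaw (~187.5°). Rotating back the other way.

```bash
python3 -m pendant '[[[0,0,0,0,0,10],[0,0,0,0,0,20],[0,0,0,0,0,30],[0,0,0,0,0,40],[0,0,0,0,0,50],[0,0,0,0,0,60],[0,0,0,0,0,70],[0,0,0,0,0,80],[0,0,0,0,0,90],[0,0,0,0,0,90]]]'
python3 -c "
from plant import *
print(get_obs())"
```

```text
clock: 3.58
tool_pos: [0.4898, -0.0222, 0.2335]
orientation: [-174.1, -0.8, 109.3]
force: [-0.4, 0.6, 0.7]
opening: 0.0006
{'clock': 3.575, 'joint_pos': array([ 19.72841228,   6.50818238, -16.92331715,  -0.88371666,
       -72.46899735, -90.04299601]), 'qvel': array([-0.40446654,  0.12556718,  0.30911345, -0.58429507, -0.12866045,
       -4.91364525]), 'tau': array([  0.22654457, -37.41190195,  28.06043386,   6.93108469,
        -0.3816228 ,   1.33090731]), 'tool_pos': array([ 0.48977471, -0.02219055,  0.23345846]), 'orientation': array([-174.09641271,   -0.80641478,  109.33420452]), 'force': array([-0.38486248,  0.57771731,  0.67746071]), 'moment': array([ 0.08640081, -0.35558311, -0.00718603]), 'opening': 0.000642380128409846}
```

Run:
```python
from h import *
from scipy.spatial.transform import Rotation as R
o=get_obs();c=R.from_euler('xyz',o["orientation"],degrees=True);t=R.from_euler('xyz',[180,0,187.6],degrees=True)
print(np.degrees((t*c.inv()).as_rotvec()))
```

```text
[ 4.98864795 -4.0838214  78.14901882]
```

```bash
python3 -m pendant '[[[0,20,0,0.6,-0.5,9.8],[0,40,0,1.2,-1,19.6],[0,60,0,1.9,-1.5,29.3],[0,80,0,2.5,-2,39.1],[0,100,0,3.1,-2.6,48.8],[0,120,0,3.7,-3.1,58.6],[0,145,0,4.4,-3.6,68.4],[0,170,0,5,-4.1,78.1],[0,170,0,5,-4.1,78.1],[0,170,0,5,-4.1,78.1]]]'
python3 - <<'E'
from h import *
o=get_obs(); s=save("wrist","pics/w2.png"); np.savez("pics/w2.npz",**s,P=wpose(o,s)); print(o["joint_pos"])
E
```

```text
clock: 4.82
tool_pos: [0.4899, 0.1474, 0.2334]
orientation: [180.0, -0.0, -172.6]
force: [0.0, -0.7, 1.0]
opening: 0.0007
[ 3.87515104e+01  4.77599207e+00 -1.89860445e+01 -1.97827074e-02
 -6.62421032e+01 -3.13925510e+01]
```

View pics/w2.png

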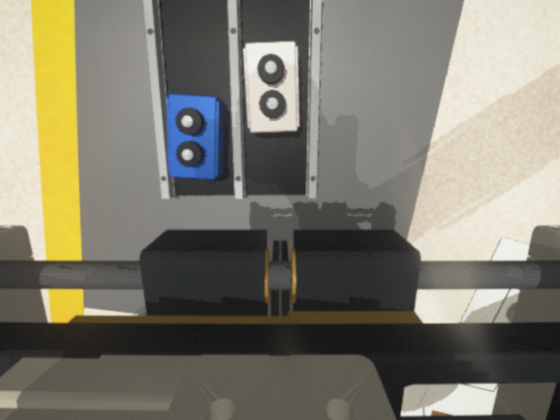

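The white block is in the right lane, with rear corners near (250,132) and (299,130). Rail ends are at v≈198: rail_m u≈239, rail_a u≈313, rail_b u≈168. I'll now measure with masks.

```bash
cat > meas.py <<'E'
from h import *
import sys
s=dict(np.load(sys.argv[1]));P=s["P"];p=s["pixels"].astype(int);v=p.min(2);sat=p.max(2)-v
def line(c0,r0,c1,r1,w=9):
    pts=[]
    for r in range(min(r0,r1),max(r0,r1)):
        c=c0+(c1-c0)*(r-r0)/(r1-r0);a=int(c-w);row=p[r,a:a+2*w+1].sum(1).astype(float)
        g=np.diff(row);m=row>(row.max()+row.min())/2
        idx=np.where(m)[0]
        if 5<=len(idx)<=14: pts.append((a+idx.mean(),r))
    q=ray(s,pts,0.026,P)[:,:2]
    vx,vy,x,y=cv2.fitLine(q.astype(np.float32),cv2.DIST_HUBER,0,.001,.001).ravel()
    d=np.array([vx,vy]);d=d if vy<0 else -d
    res=np.abs((q-[x,y])@[-d[1],d[0]]);return np.array([x,y]),d,len(pts),np.median(res)
L=[line(*a) for a in ((168,192,155,60),(239,192,233,20),(313,192,316,20))]
for l in L: print(np.round(l[0],4),round(np.degrees(np.arctan2(l[1][1],l[1][0])),2),l[2],l[3])
ang=np.mean([np.arctan2(l[1][1],l[1][0]) for l in L[1:]])
ex=np.array([np.cos(ang),np.sin(ang)]);ey=np.array([-ex[1],ex[0]])
offs=[l[0]@ey for l in L];print("offs b-m, m-a",np.diff(offs))
y0=np.mean([offs[0]-.09,offs[1],offs[2]+.09])
e=ray(s,[(168,198.5),(239,198.5),(313,198.5)],0.026,P)[:,:2]@ex;print("rear x",e)
O=ex*(e.mean()+.175)+ey*y0
print("fixture O",O,"ang",np.degrees(ang))
m=((v>120)&(sat<60)).astype(np.uint8);m[:, :242]=0;m[:,303:]=0;m[:38]=0;m[140:]=0
m=cv2.morphologyEx(m,cv2.MORPH_OPEN,np.ones((3,3)))
c=max(cv2.findContours(m,0,1)[0],key=cv2.contourArea)[:,0]
w=ray(s,c,0.046,P)[:,:2];f=np.c_[(w-O)@ex,(w-O)@ey]
r=cv2.minAreaRect((f*1000).astype(np.float32));print("rect fixture mm",r);print(np.round(cv2.boxPoints(r),1).tolist())
E
python3 meas.py pics/w2.npz
```

```text
[0.6411 0.0918] -82.24 132 0.00026466191305867995
[0.5535 0.0594] -82.59 172 0.00020366907885293313
[0.4643 0.0377] -82.51 66 0.0006647338087001418
offs b-m, m-a [-0.09111273 -0.09123141]
rear x [-0.09283331 -0.09305308 -0.09324817]
fixture O [ 0.56237424 -0.00909679] ang -82.548225
rect fixture mm ((-50.99550247192383, -41.66355895996094), (89.57231140136719, 56.731075286865234), 2.071465015411377)
[[-96.80000305175781, -14.899999618530273], [-94.69999694824219, -71.5999984741211], [-5.199999809265137, -68.4000015258789], [-7.300000190734863, -11.699999809265137]]
```

Fixture origin ≈ (0.562, -0.009), lane at -82.55°. The block is at fixture (-51, -42) mm with +2° yaw, so squaring it from the rear leaves it near y≈-43, which is well centred. I'll descend behind it at fixture (-150, -44), tip at z=32 mm, above the rail tops.

```bash
python3 -m pendant '[[[5,-7,-20,0,0,0],[9.4,-13.5,-60,0,0,0],[9.4,-13.5,-105,0,0,0],[9.4,-13.5,-145,0,0,0],[9.4,-13.5,-175,0,0,0],[9.4,-13.5,-195,0,0,0],[9.4,-13.5,-201,0,0,0],[9.4,-13.5,-201,0,0,0],[9.4,-13.5,-201,0,0,0]]]'
python3 - <<'E'
from h import *
o=get_obs(); s=save("wrist","pics/w3.png"); np.savez("pics/w3.npz",**s,P=wpose(o,s)); print(o["joint_pos"],o["tool_pos"])
E
```

```text
clock: 6.0
tool_pos: [0.5, 0.1345, 0.0333]
orientation: [179.9, 0.1, -172.4]
force: [-0.2, -0.1, 0.8]
opening: 0.0005
[ 3.67960660e+01  1.81323400e+01 -3.26489303e+01 -4.07043574e-03
 -3.91192113e+01 -2.92267736e+01] [0.50004197 0.13452809 0.03330717]
```

View pics/w3.png

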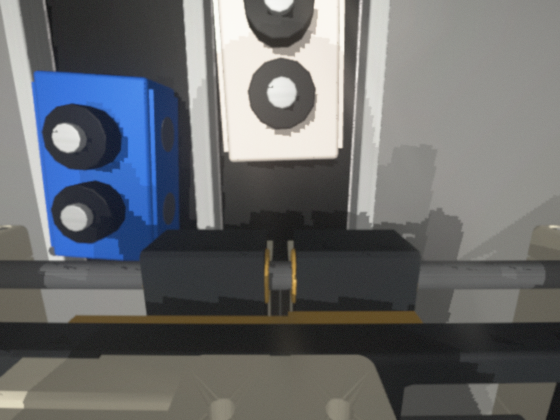

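Hand is behind the block in the lane; rear face edge is at about v=158. Quick check of how low and wide the black finger bases (u 145–415) are before pushing.

Run:
```python
from h import *
s=dict(np.load('pics/w3.npz'));T=s["tool_from_camera"]
for u in (150,200,255,266,280,294,305,350,410):
  for v in (236,255,300,312):
    d=float(s["depth"][v,u]);x=np.array([(u-s["cx"])/s["fx"]*d,(v-s["cy"])/s["fy"]*d,d,1]);print(u,v,np.round((T@x)[:3]*1000),end=' ')
  print()
```

```text
150 236 [-67. -17. -11.] 150 255 [-32. -39. -89.] 150 300 [-33. -27. -90.] 150 312 [-34. -23. -89.] 
200 236 [-24. -39. -76.] 200 255 [-20. -38. -88.] 200 300 [-21. -26. -88.] 200 312 [-21. -23. -89.] 
255 236 [ -8. -39. -76.] 255 255 [ -7. -38. -88.] 255 300 [ -7. -27. -89.] 255 312 [ -7. -24. -89.] 
266 236 [ -5. -38. -72.] 266 255 [ -5. -36. -82.] 266 300 [ -5. -25. -85.] 266 312 [ -5. -16. -77.] 
280 236 [-1. -4. 26.] 280 255 [-1.  9. 26.] 280 300 [-1. 46. 33.] 280 312 [-1. 56. 34.] 
294 236 [  3. -39. -77.] 294 255 [  3. -35. -81.] 294 300 [  3. -25. -86.] 294 312 [  2. -23. -89.] 
305 236 [  6. -40. -78.] 305 255 [  5. -38. -88.] 305 300 [  5. -27. -89.] 305 312 [  5. -23. -88.] 
350 236 [ 19. -39. -76.] 350 255 [ 16. -39. -89.] 350 300 [ 17. -26. -88.] 350 312 [ 16. -24. -90.] 
410 236 [84. -1. 33.] 410 255 [ 30. -38. -88.] 410 300 [ 31. -26. -89.] 410 312 [ 32. -23. -89.]
```

```bash
python3 -m pendant '[[[2.6,-20,0,0,0,0],[4.7,-36,0,0,0,0],[5.2,-40,0,0,0,0],[5.7,-43.5,0,0,0,0],[6.2,-47.5,0,0,0,0],[6.7,-51.5,0,0,0,0],[7.5,-57.5,0,0,0,0],[8.3,-63.5,0,0,0,0],[9.1,-69.5,0,0,0,0],[9.1,-69.5,0,0,0,0]]]'
python3 - <<'E'
from h import *
o=get_obs(); s=save("top","pics/t2.png")
w=save("wrist","pics/w4.png"); np.savez("pics/w4.npz",**w,P=wpose(o,w)); print(o["tool_pos"],o["force"])
cv2.imwrite("pics/t2c.png",np.vstack([cv2.resize(s["pixels"][145:245,220:390,::-1],(560,330),interpolation=2),w["pixels"][:240,:,::-1]]))
E
```

```text
clock: 7.3
tool_pos: [0.5081, 0.0639, 0.0322]
orientation: [-180.0, -0.1, -172.4]
force: [-0.2, 0.5, 0.1]
opening: 0.0004
[0.50814788 0.06392097 0.03219713] [-0.19990374  0.4728667   0.09876079]
```

View pics/t2c.png

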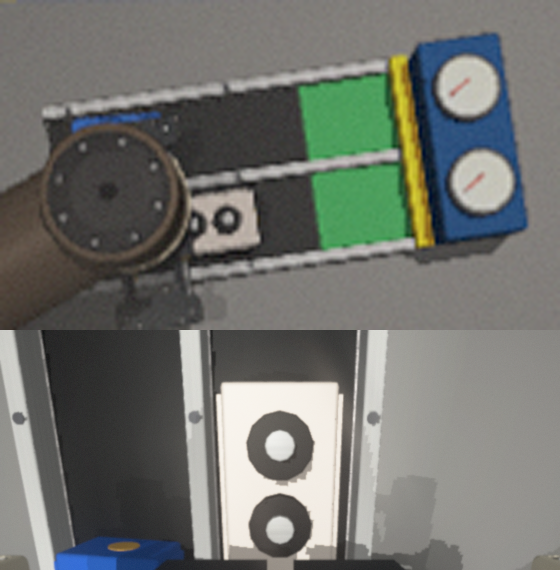

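The block moved with the hand. Its front edge is at (222..339, 52) in the wrist view, between rail inner edges at u≈207 and u≈357. Checking the clearance in numbers.

```bash
cat > fx.py <<'E'
from h import *
O=np.array([.56237,-.0091]);a=np.radians(-82.55);ex=np.array([np.cos(a),np.sin(a)]);ey=np.array([-ex[1],ex[0]])
fx=lambda w:np.round(np.c_[(w[:,:2]-O)@ex,(w[:,:2]-O)@ey]*1000,1).tolist()
E
python3 - <<'E'
from fx import *
s=dict(np.load('pics/w4.npz'));P=s["P"]
print("front",fx(ray(s,[(222,52),(339,52)],.046,P)),"left edge far/near",fx(ray(s,[(222,52),(219,225)],.046,P)))
print("rail screws m,a",fx(ray(s,[(195,87),(373,88)],.026,P)),"tcp",fx(get_obs()["tool_pos"][None]))
E
```

```text
front [[21.4, -18.1], [21.5, -68.4]] left edge far/near [[21.4, -18.1], [-56.3, -13.2]]
rail screws m,a [[10.0, -0.3], [9.7, -89.8]] tcp [[-79.6, -44.5]]
```

Square (front edge within 0.1 mm side to side) and centred at y=-43.3. There are about 143 mm to go.

```bash
python3 -m pendant '[[[0.5,-4,0,0,0,0],[1.6,-12,0,0,0,0],[2.6,-20,0,0,0,0],[3.7,-28,0,0,0,0],[4.7,-36,0,0,0,0],[5.7,-44,0,0,0,0],[6.8,-52,0,0,0,0],[7.8,-60,0,0,0,0],[8.6,-66,0,0,0,0],[9.2,-70,0,0,0,0]]]'
python3 - <<'E'
from fx import *
o=get_obs();print(fx(o["tool_pos"][None]))
w=save("wrist","pics/w5.png"); np.savez("pics/w5.npz",**w,P=wpose(o,w))
E
```

```text
clock: 8.65
tool_pos: [0.5178, -0.0056, 0.0324]
orientation: [180.0, 0.0, -172.4]
force: [-0.5, 1.9, -1.4]
opening: 0.0001
[[-9.3, -43.8]]
```

View pics/w5.png

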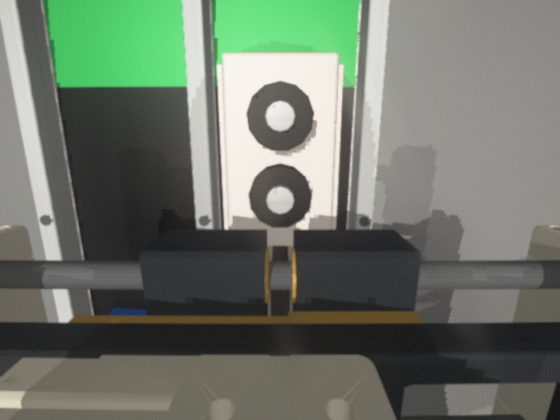

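The block is in the same place relative to the hand (front edge u 222–339, v≈54) and still clear of both rails. About 73 mm remain.

```bash
python3 -m pendant '[[[1,-8,0,0,0,0],[2.1,-16,0,0,0,0],[3.1,-24,0,0,0,0],[4.2,-32,0,0,0,0],[5.2,-40,0,0,0,0],[6.2,-48,0,0,0,0],[7,-54,0,0,0,0],[7.6,-59,0,0,0,0],[8.2,-63,0,0,0,0],[8.5,-65.5,0,0,0,0]]]'
python3 - <<'E'
from fx import *
o=get_obs();print(fx(o["tool_pos"][None]),o["force"])
E
python3 -m pendant '[[[0.1,-1,0,0,0,0],[0.3,-2,0,0,0,0],[0.4,-3,0,0,0,0],[0.5,-4,0,0,0,0]]]'
python3 - <<'E'
from fx import *
o=get_obs();print(fx(o["tool_pos"][None]))
w=save("wrist","pics/w6.png"); np.savez("pics/w6.npz",**w,P=wpose(o,w))
E
```

```text
clock: 9.95
tool_pos: [0.5263, -0.0708, 0.0324]
orientation: [180.0, 0.0, -172.4]
force: [-1.2, 4.3, 2.0]
opening: 0.0004
[[56.5, -43.7]] [-1.20573019  4.25727195  1.95274585]
clock: 10.45
tool_pos: [0.5268, -0.0746, 0.0324]
orientation: [180.0, 0.0, -172.4]
force: [0.4, 4.1, 3.1]
opening: 0.0004
[[60.4, -43.8]]
```

View pics/w6.png

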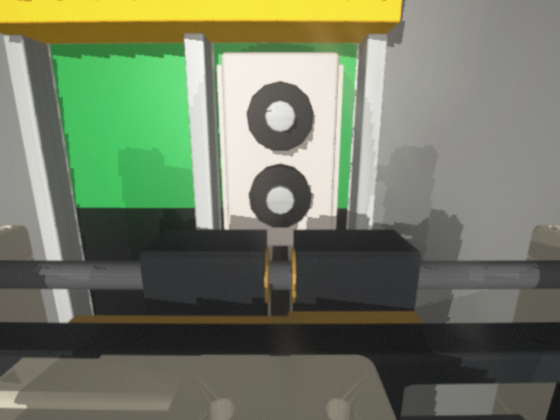

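The block's front edge is at v≈53 and the stop face's lower edge at v≈43, so a few mm remain. Creeping on until the force rises.

```bash
for i in 1 2; do python3 -m pendant '[[[0,-0.5,0,0,0,0],[0.1,-1,0,0,0,0],[0.2,-1.5,0,0,0,0]]]' | egrep 'tool_pos|force'; done
```

```text
tool_pos: [0.527, -0.0762, 0.0324]
force: [-0.8, 3.8, 2.9]
tool_pos: [0.5272, -0.0777, 0.0324]
force: [-0.7, 4.6, 4.9]
```

```bash
for i in 1 2; do python3 -m pendant '[[[0.1,-0.5,0,0,0,0],[0.1,-1,0,0,0,0]]]' | egrep 'tool_pos|force'; done
```

```text
tool_pos: [0.5273, -0.0787, 0.0324]
force: [-1.4, 3.8, 5.1]
tool_pos: [0.5274, -0.0797, 0.0324]
force: [-1.0, 4.8, 3.6]
```

```bash
for i in 1 2; do python3 -m pendant '[[[0.1,-0.5,0,0,0,0],[0.1,-1,0,0,0,0]]]' | egrep 'tool_pos|force'; done
```

```text
tool_pos: [0.5275, -0.0807, 0.0324]
force: [-0.7, 5.2, 3.7]
tool_pos: [0.5275, -0.0817, 0.0324]
force: [0.0, 4.2, 3.1]
```

```bash
for i in 1 2 3; do python3 -m pendant '[[[0.1,-0.5,0,0,0,0],[0.1,-1,0,0,0,0]]]' | egrep 'tool_pos|force'; done
python3 - <<'E'
from fx import *
o=get_obs();print(fx(o["tool_pos"][None]))
w=save("wrist","pics/w7.png");np.savez("pics/w7.npz",**w,P=wpose(o,w))
cv2.imwrite("pics/w7c.png",cv2.resize(w["pixels"][:240,160:420,::-1],None,fx=2.5,fy=2.5))
E
```

```text
tool_pos: [0.5276, -0.0827, 0.0324]
force: [-0.4, 5.0, 3.5]
tool_pos: [0.5277, -0.0837, 0.0323]
force: [-0.2, 4.5, 3.8]
tool_pos: [0.5278, -0.0847, 0.0324]
force: [0.3, 5.6, 4.4]
[[70.5, -44.1]]
```

View pics/w7c.png

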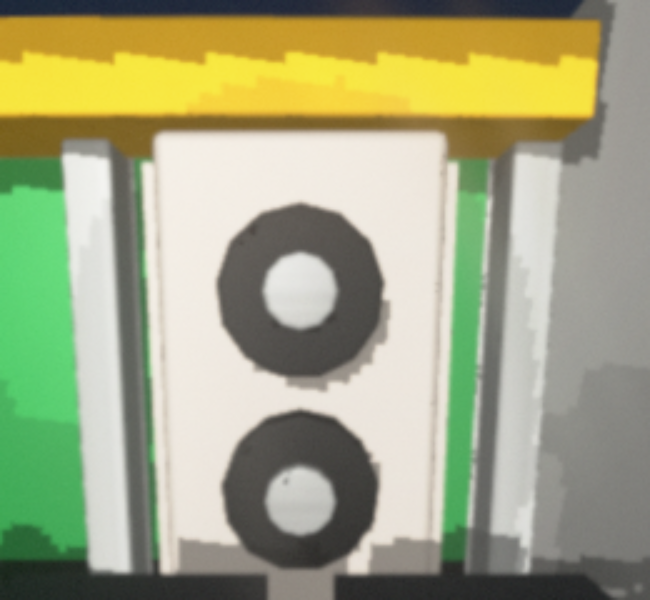

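The block's front edge is at v≈52.8 and the stop's top front edge at v≈46.8 (image px). The block is still straight, with a small gap.

Run:
```python
from fx import *
s=dict(np.load('pics/w7.npz'));P=s["P"]
print("front",fx(ray(s,[(223,52.8),(337,52.8)],.046,P)),"stop",fx(ray(s,[(180,46.8),(390,46.8)],.042,P)))
```

```text
front [[171.0, -18.2], [171.1, -67.3]] stop [[174.4, 1.4], [174.7, -91.3]]
```

About 3.5 mm to go (my fixture x origin was ~9 mm off, which doesn't affect the sideways estimate). Continuing the creep.

```bash
for i in 1 2 3; do python3 -m pendant '[[[0.1,-0.5,0,0,0,0],[0.1,-1,0,0,0,0]]]' | egrep 'tool_pos|force'; done
```

```text
tool_pos: [0.5279, -0.0857, 0.0323]
force: [0.3, 5.4, 3.8]
tool_pos: [0.528, -0.0867, 0.0323]
force: [0.3, 3.8, 4.0]
tool_pos: [0.5281, -0.0876, 0.0323]
force: [-1.5, 7.2, 4.9]
```

```bash
for i in 1 2; do python3 -m pendant '[[[0.1,-0.5,0,0,0,0]]]' | egrep 'tool_pos|force'; done
```

```text
tool_pos: [0.5281, -0.0876, 0.0323]
force: [-2.3, 11.7, 6.1]
tool_pos: [0.5283, -0.0877, 0.0324]
force: [-1.8, 14.2, 6.4]
```

Force went from 4 to 14 N and the TCP has stalled, so the block is home. I'll back straight off along the lane, then rise.

```bash
python3 -m pendant '[[[-0.3,2,0,0,0,0],[-0.8,6,0,0,0,0],[-2,15,0,0,0,0],[-4,30,0,0,0,0],[-5.2,40,0,0,0,0],[-5.2,40,30,0,0,0],[-5.2,40,80,0,0,0],[-5.2,40,135,0,0,0],[-5.2,40,185,0,0,0],[-5.2,40,185,0,0,0]]]'
python3 -m pendant '[[[0,40,0,0,0,0],[0,80,0,0,0,0],[0,80,0,0,0,0]]]'
python3 - <<'E'
from fx import *
o=get_obs();print(o["force"])
w=save("wrist","pics/w8.png");np.savez("pics/w8.npz",**w,P=wpose(o,w));t=save("top","pics/t8.png")
cv2.imwrite("pics/e.png",np.vstack([cv2.resize(w["pixels"][:230,100:400,::-1],(600,460)),t["pixels"][145:245,220:370,::-1].repeat(4,0).repeat(4,1)])[:, :][:860:,:][::1])
a=cv2.imread("pics/e.png");cv2.imwrite("pics/e.png",cv2.resize(a,(400,573)))
E
```

```text
clock: 15.3
tool_pos: [0.5254, -0.0478, 0.2219]
orientation: [180.0, 0.5, -172.3]
force: [-0.4, 0.4, -1.0]
opening: 0.0005
clock: 15.68
tool_pos: [0.5226, 0.0336, 0.2165]
orientation: [180.0, -0.1, -172.2]
force: [-0.3, -0.3, 0.4]
opening: 0.0005
[-0.25850954 -0.2881532   0.40842795]
```

View pics/w8.png

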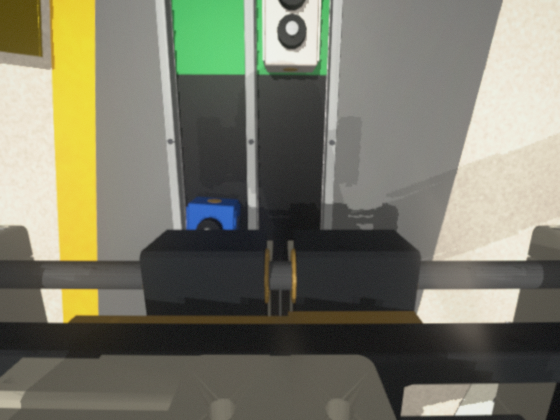

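The block stands on the green pad with its rear edge at about v≈64, and the hand is clear. I'll take one final look from closer above the stop.

```bash
python3 -m pendant '[[[5,-40,0,0,0,0],[10,-80,0,0,0,0],[10,-80,0,0,0,0],[10,-80,0,0,0,0]]]'
python3 - <<'E'
from fx import *
o=get_obs();w=save("wrist","pics/w9.png");np.savez("pics/w9.npz",**w,P=wpose(o,w));print(o["force"])
cv2.imwrite("pics/w9c.png",cv2.resize(w["pixels"][0:220,140:400,::-1],None,fx=2.5,fy=2.5))
E
```

```text
clock: 16.27
tool_pos: [0.5327, -0.0492, 0.217]
orientation: [180.0, -0.0, -172.5]
force: [0.2, 0.7, -0.1]
opening: 0.0005
[ 0.18796789  0.66383597 -0.1008472 ]
```

View pics/w9c.png

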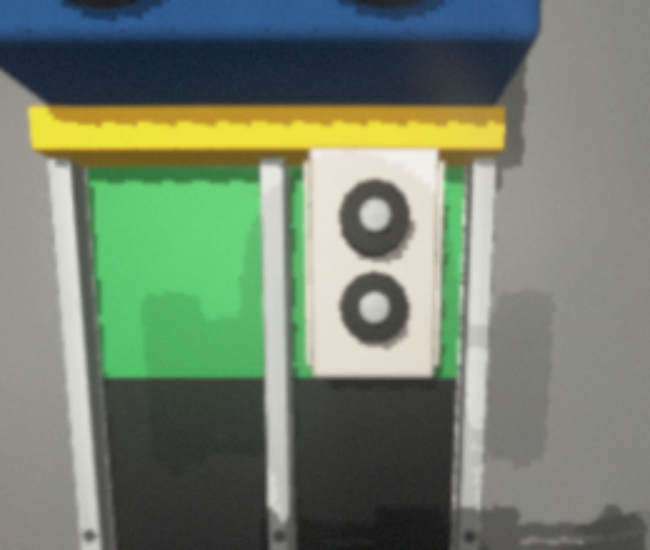

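Run:
```python
from fx import *
s=dict(np.load('pics/w9.npz'));P=s["P"];c=lambda *q:[(140+u/2.5,v/2.5) for u,v in q]
print("front",fx(ray(s,c((311,150),(437,150)),.046,P)),"rear",fx(ray(s,c((314,377),(435,377)),.046,P)),"stop",fx(ray(s,c((100,150),(500,149.5)),.042,P)))
print(close_job())
```

```text
front [[173.0, -18.1], [173.1, -67.9]] rear [[84.6, -18.3], [84.7, -69.5]] stop [[174.1, 66.7], [174.2, -93.5]]
the job is handed in; nothing more can be done
None
```

I pushed the white block down its lane with the shut fingertips on its rear face until it met the yellow stop. I then backed the hand straight off, lifted it clear and handed the job in at about 16 s on the clock. No verdict was reported.

**Contact with the stop:** the push force rose from about 4 N to 14 N and the fingertips stopped advancing, so the block was against the stop.

**Final wrist picture:** the gap between block front and stop face measured about 1 mm, within measuring error. The block looked square to well under 0.02 rad and centred at about y = -43 mm, with roughly 11–14 mm to the rails.

**Hand:** it was clear of everything, with the force reading near zero.

**What disagreed or went wrong:**
- My first estimate of the fixture's x origin was about 9 mm off, so I judged "home" by force and by the gap to the stop instead.
- My first hand orientation ran the last joint to its limit, so I turned the hand half-way round before coming down.
- I did not measure the blue block's position at the end. I saw it standing in its lane, and the hand had passed about 35 mm above it.

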